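# Pull a snug hand-knob off a test manifold with a hand puller

### The arm

A 6-joint arm with a two-finger parallel gripper is mounted at the origin on the work surface. World frame = base frame: x ahead of the robot, y to its left, z up, the work surface at z = 0. Lengths are in m, angles in rad, forces in N, time in s.
With the tool pointing down it reaches from about 0.225 to 0.875 m from the base axis. Payload 3.4 kg.
Tool frame: the origin (TCP) lies between the finger pads; the fingertips stand ahead of it and the grasp point (between the pads) lies 3 mm ahead of it (arm.tip_reach is the z of the fingertips in the tool frame, in m); z points along the fingers, y is the direction in which the jaws open and shut (so a half turn about z gives the same grasp; the last joint's range is limited). The gripper opens to 85 mm and grips with 20 to 120 N. Pads are 22 mm wide; open, the fingers measure 114 mm over their backs; the gripper's body (76 mm by 85 mm) begins 54 mm behind the grasp point. The pads swing forward as they close: fully open they stand 13 mm farther back than shut.
Start: joints at [0.997, 0.276, 1.505, -0, 1.361, -0.121], TCP at [0.252, 0.517, 0.253] pointing down, gripper open.
Joint ranges: [-2.89, 2.89], [-0.75, 2.08], [0.22, 2.7], [-1.18, 4.32], [0.11, 2.71], [-2.7, 2.7]. Speed limits (rad/s): [2.57, 2.57, 3.14, 3.14, 3.14, 3.14].

### API

Orientations are given as a unit quaternion [w, x, y, z].
In Python, from station import arm gives the robot as it stands. The module is installed in compiled form; this text tells all that it offers.
- The arm moves only by the tool drive_tool, never from a script. Its argument "commands" is a list of rows, each a list of 3 entries, a list of its own where there are three numbers: the shift along the tool's x, y, z in mm, then the turn, a rotation vector about the tool's x, y, z in degrees, then the closure, from -1 (fully open) to 1 (shut). In form: [[[x, y, z], [rx, ry, rz], gripper], ...]. A call has 1 to 10 rows; each row is the pose to reach, as a shift and turn from the pose commanded when the call began, along the tool's axes at that moment; what a row does not reach only later rows make up. A row lasts 1/8 s, in which the tool goes at most 62.5 mm and 10.7 degrees, less where a joint would pass 70% of its speed; a pose out of reach is approached as far as the arm can. A call with a gripper value outside its range is refused whole. The fingers move at their own pace and stop on an object; "force" is the grip in N (left out, the last holds). Time passes only in rows, so rows that repeat a pose let the fingers close. It gives the time, the measured TCP pose, the force and the opening at its end, in the units of the state.
- arm.read_state(): the state, without advancing time (a new reading comes with each control period).
- arm.get_image(name): name is "scene" or "top" or "wrist"; returns a dict with "color" (480x640x3 uint8, blue, green, red), "fx", "fy", "cx", "cy" (pixels), "k1" (the pictures are not rectified: a ray, as slopes to the right and down, at radius r is drawn at 1 + k1 r^2 times it, then the intrinsics apply), "rvec" (rotation vector, rad) and "tvec" (3), from world to camera coordinates, as OpenCV has them; the wrist camera has in their place "tool_from_camera" (4x4, takes a point from camera to tool coordinates, whose origin is the TCP and whose axes are the flange's). Camera axes: x right, y down, z forward; pixel columns grow to the right and rows downward; lengths in m; the calibration is good to about 2 mm. A picture is of the moment at which its call begins: read the wrist's pose just before it. There is no depth.
- arm.job_done(): hands the job in, once; it reports no verdict.
The state is a dict: "t": time; "q": joint angles; "dq": joint speeds; "tau": joint torques, N m; "position": TCP position; "ee_rot": TCP orientation; "wrist_force": force on the tool from outside, world axes, zero at the start; "wrist_torque": the same for the moment, N m; "grip_width": finger opening in m.
Only numpy, scipy, OpenCV 4.12 (cv2) and the standard library are available. Lean on these libraries where they do the work, as an engineer would, in place of code of your own. Each camera call takes 0.05 s, during which the arm holds its last target. There are 200 camera calls.

### The job

The round knob on the test manifold is to be replaced. Take the forked puller from its stand, slide its tines gently under the knob until they are fully home, and pull the knob off straight up and steadily, without jerking or knocking the brittle knob or bearing hard on the manifold, without touching the knob with the gripper and without turning the two tee-handled valves. Set the knob down gently on the rubber mat the right way up, slide the puller out from under it and leave the puller standing on its fork on the mat, clear of the knob; leave the clamp and the coupling there alone.

Things in the scene. Friction and masses are not known exactly. Their poses are not given: they have to be found in the camera images.
- manifold: Fixed aluminium block, 100 (x) x 300 (y) x 60 mm high, on the bench; origin at the centre of its underside. Its flat top deck is 60 mm above the origin. Three valve stems stand on the deck at y = -90, 0 and +90 mm, x = 0; one carries the round knob, two carry tee handles. Two gauges are let into its -x face.
- knob: Black round hand-knob, about 70 g, pushed onto one of the three stems. Origin at the centre of its hub's underside, z up along the stem; while the knob is home the hub stands on the deck. Hub 20 mm wide, z = 0 to 8; rim 44 mm wide, z = 8 to 18 (domed middle to 21): an 8 mm high gap is left between deck and rim all round the hub.
- knob_rim (a point): Point on the knob's axis level with the underside of its rim, 8 mm above its origin. The stem inside is 8.4 mm thick, 15 mm tall; a stiff sprung catch in it holds the knob: it takes 8 to 20 N to draw it slowly straight up, more if pulled fast; it lets go within 12 mm of lift.
- puller: Loose steel hand puller, about 290 g. This is its yoke: origin at the underside of the bridge (25 x 88 x 10 mm, long side along y), under the grip's axis; +x is where the fork's tines point, z up. At the start the bridge's ends rest on a tool stand and the fork hangs free between the stand's uprights.
- puller_tines (a point): Point on the puller's axis 30 mm below its origin: the underside of the fork's foot were it clamped all the way in. The fork is clamped firmly at any reach, so its foot is really 0 to 18 mm lower; that is not measured. Foot 6 mm thick: two tines, x = -12 to +14 mm, square ends, slot y = -12 to +12, closed behind by a web whose front face is at x = -12.5.
- puller_grip (a point): Point on the axis of the puller's grip, 40 mm above its origin. Grip: flat-sided block, 18 mm along x, 32 mm along y, 10 to 62 mm above the origin. Fork cheeks at y = +-25 to +-30 mm, x = -14 to +11 join foot and bridge, so the puller slides over a knob from the side along +x, tines under the rim, until the web meets the hub, its axis then 2.5 mm past the knob's.
- mat: Fixed rubber bench mat 220 (x) x 320 (y) x 4 mm; origin at the centre of its underside, its top is 4 mm higher. Its middle is free; the tool stand is at its +y end.
- clamp: Loose steel beam clamp (C shape) 46 x 22 x 33 mm with a bolt, on the mat towards its +x edge; origin at the centre of its underside.
- coupling: Loose steel pipe coupling, a ring 34 mm wide and 38 mm high standing on the mat towards its +x edge; origin at the centre of its underside.
- tee_a_end (a point): End of the black bar handle (61 mm long, 11 mm thick, centre 27 mm above the deck) of one tee-handled valve, 28 mm from its stem's axis.
- tee_b_end (a point): The same for the other tee-handled valve.
- stand: Fixed steel tool stand on the mat: base 56 x 108 x 5 mm, two uprights 36 (x) x 8 (y) mm at y = +-39, tops 62 mm above its origin (centre of its underside).
Not all that is in view belongs to the job. What is shaped like the puller but blue or red is not meant.

How it is judged:
By the outcome, as a careful person would: the job done as asked, in the order asked, and still so for the second after the job is handed in, with the robot touching nothing.
It also fails if it takes over 72 s, if anything falls off the work surface, if the arm or the gripper's body presses on something with over 40 N, if the wrist force passes 120 N, or if a joint passes its speed limit or range.

## Working session

There is one attempt and no reset: what is moved stays moved. The work goes in short steps, Python scripts to look and compute and a tool call to move; the robot and the scene stay as the last step left them, time stands still between calls to the robot, and variables do not carry over. Pictures are saved under pics/ and viewed, about 8 in all and at most 12, crops included, and the job is handed in when it is done.

Besides the shell and the picture viewer there is one more tool, called after "Request:" by a JSON object that holds its "api" and its "payload". drive_tool: Moves the arm, as the interface text tells. Its arguments: {"type":"object","properties":{"commands":{"type":"array"},"force":{"type":"number"}},"required":["commands"]}

```bash
mkdir -p pics
cat > h.py <<'E'
import numpy as np, cv2
from scipy.spatial.transform import Rotation as R
from station import arm
def quat(q): return R.from_quat([q[1],q[2],q[3],q[0]])
def cam(name):
    s=arm.read_state(); im=arm.get_image(name)
    if name=='wrist':
        T=np.eye(4);T[:3,:3]=quat(s['ee_rot']).as_matrix();T[:3,3]=s['position']
        W=T@np.array(im['tool_from_camera'])
    else:
        V=np.eye(4);V[:3,:3]=R.from_rotvec(np.ravel(im['rvec'])).as_matrix();V[:3,3]=np.ravel(im['tvec'])
        W=np.linalg.inv(V)
    im['W']=W
    return im
def ray(im,u,v):
    d=np.array([(u-im['cx'])/im['fx'],(v-im['cy'])/im['fy']]);x=d.copy()
    for _ in range(20): x=d/(1+im['k1']*(x@x))
    return im['W'][:3,3], im['W'][:3,:3]@np.array([x[0],x[1],1])
def onz(im,u,v,z):
    o,d=ray(im,u,v); return o+d*(z-o[2])/d[2]
def proj(im,p):
    c=np.linalg.inv(im['W'])@np.append(p,1); x=c[:2]/c[2]; x=x*(1+im['k1']*(x@x))
    return np.array([im['fx']*x[0]+im['cx'],im['fy']*x[1]+im['cy']])
import pickle
def save(im,n): pickle.dump({k:v for k,v in im.items()},open(n+'.pkl','wb')); cv2.imwrite('pics/'+n+'.png',im['color'])
def load(n): return pickle.load(open(n+'.pkl','rb'))
E
python3 - <<'E'
from h import *
for n in ('top','scene'):
    im=cam(n); save(im,n+'0'); print(n,im['fx'],im['k1'],im['W'].round(3).tolist())
s=arm.read_state();print(s);print(arm.tip_reach)
E
```

```text
top 495.9087682304361 -0.025052019341342935 [[0.013, -0.986, 0.164, 0.344], [-0.999, -0.007, 0.033, -0.066], [-0.031, -0.164, -0.986, 1.095], [0.0, 0.0, 0.0, 1.0]]
scene 528.1229688028965 -0.017520167332380685 [[0.639, 0.413, -0.649, 1.259], [0.769, -0.337, 0.542, -0.656], [0.006, -0.846, -0.534, 0.703], [0.0, 0.0, 0.0, 1.0]]
{'t': 0.1, 'q': array([ 9.96980702e-01,  2.76546049e-01,  1.50603615e+00, -1.06216179e-05,
        1.36068807e+00, -1.21033597e-01]), 'dq': array([-0.0001356 , -0.001101  , -0.00181765, -0.0009813 , -0.00057474,
        0.00206602]), 'tau': array([ 2.10289225e-03, -4.17698801e+01, -2.46405208e+01, -2.07029175e-04,
        5.84507347e-03, -5.73663527e-06]), 'position': array([0.25132758, 0.51667175, 0.25250622]), 'ee_rot': array([-2.80711807e-04,  2.24460936e-01,  9.74482727e-01, -7.90458041e-04]), 'wrist_force': array([ 0.34553669,  0.15783172, -0.25914526]), 'wrist_torque': array([ 0.00993635, -0.01861688,  0.01252728]), 'grip_width': 0.08551539056607639}
0.022
```

View pics/top0.png

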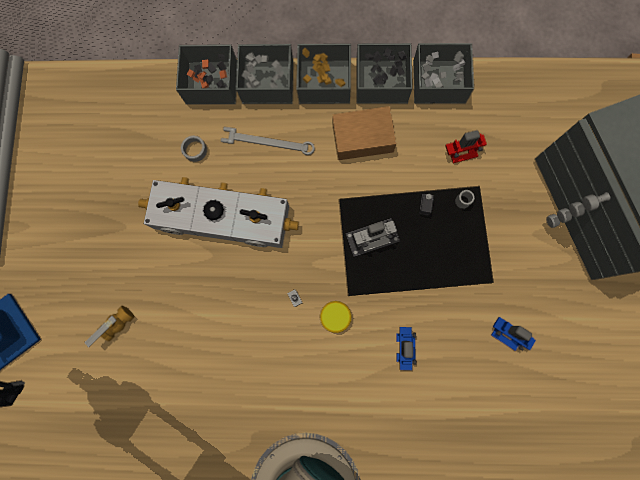

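View pics/scene0.png

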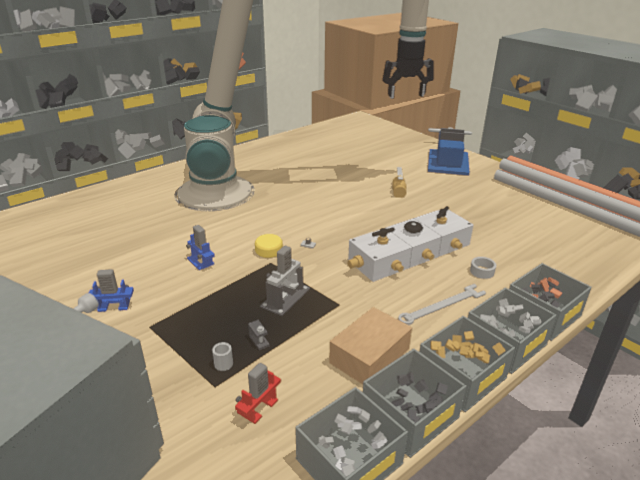

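The candidates for the puller are grey at top (373,236) on the stand on the mat, blue at (406,348) and (512,333), and red at (466,147). The grey one is steel and sits on the mat's stand, so it fits. The knob is the round black one at top (213,210). I'll confirm both in one crop.

Run:
```python
from h import *
t=load('top0')['color'];s=load('scene0')['color']
a=cv2.resize(t[170:270,130:300],None,fx=400/170,fy=400/170,interpolation=2)
b=cv2.resize(t[180:280,335:505],None,fx=400/170,fy=400/170,interpolation=2)
c=cv2.resize(s[240:320,250:350],(400,320),interpolation=2)
d=cv2.resize(s[200:280,340:480],(400,229),interpolation=2)
d=cv2.copyMakeBorder(d,0,320-229,0,0,0)
cv2.imwrite('pics/c1.png',np.vstack([np.hstack([a,b]),np.hstack([c,d])]))
im=load('top0')
# mat mask
g=im['color'].max(2); m=(g<45).astype(np.uint8); n,l,st,ce=cv2.connectedComponentsWithStats(m)
i=1+st[1:,4].argsort()[::-1]
for k in i[:6]: print(st[k],ce[k])
for nm,p,z in [('knob',(213.5,209.5),.078),('tee1',(172,205),.087),('tee2',(254,216),.087),('grip',(377,228),.13)]+[('matc',p,.004) for p in [(340,199),(479,187),(493,282),(348,295)]]+[('manc',p,.06) for p in [(153,181),(290,206),(281,244),(146,221)]]: print(nm,onz(im,*p,z).round(4))
```

```text
[  340   187   153   109 12398] [417.11913212 242.80779158]
[ 568  122   72  150 2204] [605.95508167 194.98729583]
[ 177   46  116   58 1721] [237.38872748  91.54096456]
[ 178   46   51   42 1019] [199.62217861  59.23650638]
[589 204  43  71 978] [609.93456033 240.36298569]
[414  46  59  57 943] [436.73806999  90.56521739]
knob [0.5797 0.2005 0.078 ]
tee1 [0.587  0.2872 0.087 ]
tee2 [0.5641 0.112  0.087 ]
grip [ 0.5318 -0.1408  0.13  ]
matc [ 0.6226 -0.0674  0.004 ]
matc [ 0.6521 -0.3807  0.004 ]
matc [ 0.438  -0.4028  0.004 ]
matc [ 0.4066 -0.0864  0.004 ]
manc [0.6473 0.3424 0.06  ]
manc [0.5924 0.0398 0.06  ]
manc [0.5096 0.057  0.06  ]
manc [0.5578 0.3515 0.06  ]
```

View pics/c1.png

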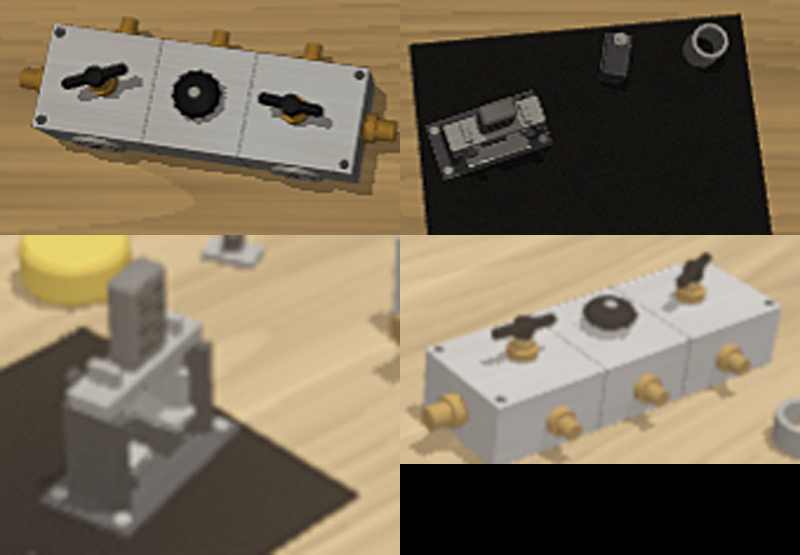

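The bottom crops confirm the grey steel puller on the stand and the round knob on the middle stem. Next I'll work out shifts for wrist views near the knob and the puller.

```bash
cat >> h.py <<'E'
def goal(pos,tyaw,s=None):
    """tool down, tool y axis at tyaw deg in world; prints shift mm & rotvec deg in the tool frame"""
    s=s or arm.read_state(); Rc=quat(s['ee_rot']); a=np.radians(tyaw)
    y=np.array([np.cos(a),np.sin(a),0]); z=np.array([0,0,-1.]); Rg=R.from_matrix(np.c_[np.cross(y,z),y,z])
    d=Rc.inv().apply(np.array(pos)-s['position'])*1000; r=(Rc.inv()*Rg).as_rotvec(degrees=True)
    print('shift',d.round(1),'rot',r.round(2)); return d,r
E
python3 - <<'E'
from h import *
im=cam('wrist');save(im,'w0');print(np.array(im['tool_from_camera']).round(4).tolist(),im['fx'])
goal([.56,.20,.30],80);goal([.56,.20,.30],17)
E
```

```text
[[-0.0004, -0.9554, -0.2954, 0.0758], [1.0, -0.0001, -0.0012, 0.0007], [0.0011, -0.2954, 0.9554, -0.1212], [0.0, 0.0, 0.0, 1.0]] 333.4285271650877
shift [-416.1 -149.9  -47.2] rot [ -0.08  -0.02 -15.94]
shift [-416.1 -149.9  -47.2] rot [-8.000e-02  2.000e-02  4.706e+01]
```

Run:
```python
from h import *
goal([.59,.20,.26],-100);goal([.55,-.14,.27],-73)
```

```text
shift [-443.1 -136.7   -7.2] rot [-3.0000e-02  1.1000e-01  1.6406e+02]
shift [-555.9 -459.9  -16.8] rot [-5.0000e-02  9.0000e-02  1.3706e+02]
```

Request:
{"api": "drive_tool", "payload": {"commands": [[[-55,-17,-1],[0,0,10],-1],[[-110,-34,-2],[0,0,20],-1],[[-165,-51,-3],[0,0,30],-1],[[-220,-68,-4],[0,0,40],-1],[[-275,-85,-5],[0,0,50],-1],[[-330,-102,-6],[0,0,60],-1],[[-385,-119,-7],[0,0,70],-1],[[-430,-133,-7],[0,0,80],-1],[[-443,-137,-7],[0,0,90],-1],[[-443,-137,-7],[0,0,100],-1]]}}

```text
t: 1.4
position: [0.591, 0.1986, 0.2594]
ee_rot: [-0.0, 0.893, 0.451, -0.001]
wrist_force: [0.1, -0.3, -0.2]
grip_width: 0.0853
```

Run:
```python
from h import *
s=arm.read_state();print(s['t'],s['position'],s['q'].round(2))
im=cam('wrist');save(im,'w1')
goal([.55,-.14,.27],-73)
```

```text
1.4 [0.59098927 0.19857567 0.25942583] [ 0.21  0.35  1.38 -0.    1.41  0.85]
shift [-296.5  169.5  -10.3] rot [-3.000e-02  6.000e-02  3.644e+01]
```

View pics/w1.png

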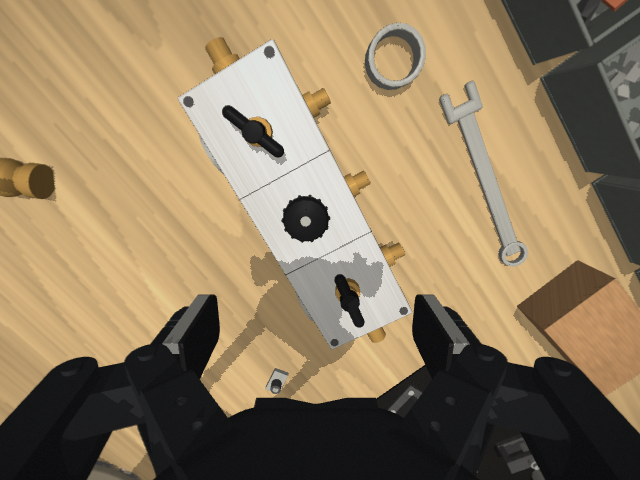

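The wrist view shows the knob at (306,219), with deck corners near (273,40), (180,98), (410,312) and (330,348).

Run:
```python
from h import *
im=load('w1')
g=im['color'].max(2); m=(g<60).astype(np.uint8); m[:, :270]=0; m[:,345:]=0; m[:180]=0; m[255:]=0
c=max(cv2.findContours(m,0,1)[0],key=cv2.contourArea); (x,y),r=cv2.minEnclosingCircle(c); print(x,y,r)
k=onz(im,x,y,.078); e=onz(im,x+r,y,.078); print('knob',k.round(4),np.linalg.norm(e-k))
for nm,p,z in [('c',(273,40),.06),('c',(180,98),.06),('c',(410,312),.06),('c',(330,348),.06),('tA',(254,131),.09),('tA1',(227,110),.087),('tA2',(279,152),.087),('tB',(348,300),.09),('tB1',(340,279),.087),('tB2',(358,323),.087)]: print(nm,onz(im,*p,z).round(4))
P=[onz(im,*p,.06) for p in [(273,40),(180,98),(410,312),(330,348)]]
for d in (P[0]-P[2],P[1]-P[3]): print(np.degrees(np.arctan2(-d[0],d[1])))
print(np.mean(P,0))
```

```text
305.28271484375 218.30889892578125 23.781553268432617
knob [0.5821 0.2036 0.078 ] 0.022244672234118138
c [0.6509 0.3417 0.06  ]
c [0.5555 0.3551 0.06  ]
c [0.6073 0.0491 0.06  ]
c [0.5108 0.0634 0.06  ]
tA [0.5949 0.291  0.09  ]
tA1 [0.5871 0.3173 0.087 ]
tA2 [0.6008 0.2653 0.087 ]
tB [0.5684 0.1158 0.09  ]
tB1 [0.5744 0.1374 0.087 ]
tB2 [0.5611 0.0872 0.087 ]
-8.478693488923488
-8.706836409462321
[0.58112278 0.20232994 0.06      ]
```

Request:
{"api": "drive_tool", "payload": {"commands": [[[-45,25,-1],[0,0,5],-1],[[-90,51,-3],[0,0,10],-1],[[-135,77,-5],[0,0,15],-1],[[-180,103,-6],[0,0,20],-1],[[-225,129,-8],[0,0,27],-1],[[-270,154,-10],[0,0,33],-1],[[-296,170,-10],[0,0,36],-1],[[-296,170,-10],[0,0,36.4],-1]]}}

```text
t: 2.45
position: [0.5535, -0.1412, 0.27]
ee_rot: [0.0, 0.988, 0.153, -0.0]
wrist_force: [0.7, 0.8, 0.4]
grip_width: 0.0853
```

Run:
```python
from h import *
s=arm.read_state();print(s['t'],s['position'],s['q'].round(2))
im=cam('wrist');save(im,'w2')
```

```text
2.45 [ 0.55352623 -0.141225    0.26998059] [-0.37  0.26  1.48 -0.    1.4   0.89]
```

View pics/w2.png

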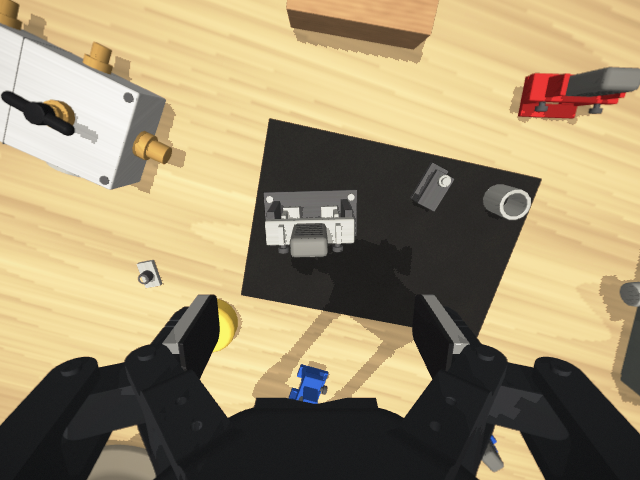

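The puller sits at (310,230), bridge along image x, with yaw close to 17°. I'll enlarge it to confirm which way the tines point.

Run:
```python
from h import *
im=load('w2'); cv2.imwrite('pics/c2.png',cv2.resize(im['color'][180:270,250:370],None,fx=6,fy=6,interpolation=cv2.INTER_CUBIC))
```

```text
(no output)
```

View pics/c2.png

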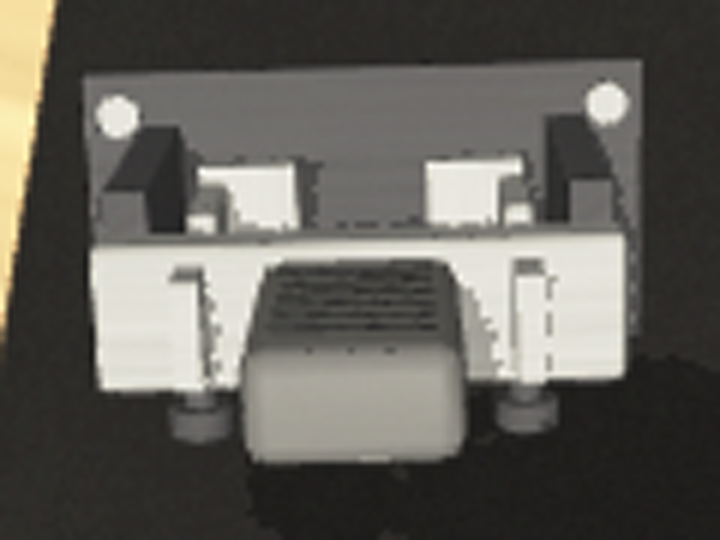

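Run:
```python
from h import *
im=load('w2'); f=lambda p:(250+p[0]/6-.4,180+p[1]/6-.4)
B=np.array([onz(im,*f(p),.076) for p in [(92,243),(624,235),(625,378),(98,390)]]);print(B.round(4))
G=np.array([onz(im,*f(p),.128) for p in [(246,350),(464,345),(465,460),(246,460)]]);print(G.round(4))
c=B.mean(0);d=B[0]-B[1]+B[3]-B[2];yaw=np.arctan2(-d[0],d[1]);print('bridge',c,np.linalg.norm(d)/2,np.degrees(yaw),'grip',G.mean(0))
S=np.array([onz(im,*f(p),.009) for p in [(118,117),(607,103)]]);d=S[0]-S[1];print('stand yaw',np.degrees(np.arctan2(-d[0],d[1])))
# tine tips: intersect ray with plane x_local=14
ex=np.array([np.cos(yaw),np.sin(yaw),0])
for p in [(200,162),(295,160),(425,160),(522,157)]:
    o,dd=ray(im,*f(p)); t=((c+ex*.014-o)@ex)/(dd@ex); q=o+dd*t; print('tip',q.round(4), (q-c)@np.array([-ex[1],ex[0],0]))
goal([c[0],c[1],.109],np.degrees(yaw)-90)
goal([c[0],c[1],.109],-74)
```

```text
[[ 0.5323 -0.0956  0.076 ]
 [ 0.5597 -0.1777  0.076 ]
 [ 0.5367 -0.186   0.076 ]
 [ 0.5082 -0.1031  0.076 ]]
[[ 0.5394 -0.1235  0.128 ]
 [ 0.5492 -0.152   0.128 ]
 [ 0.5331 -0.1574  0.128 ]
 [ 0.5238 -0.128   0.128 ]]
bridge [ 0.53423199 -0.14061842  0.076     ] 0.08705541461742657 18.683319976515715 grip [ 0.53636453 -0.14021919  0.128     ]
stand yaw 19.212115216828167
tip [ 0.5377 -0.1072  0.0219] 0.03058107583147185
tip [ 0.5434 -0.1241  0.0218] 0.012702656061957023
tip [ 0.5513 -0.1472  0.024 ] -0.01173265543944673
tip [ 0.5571 -0.1645  0.023 ] -0.029936470684599398
shift [-18.7  -4.9 161. ] rot [-0.06  0.01 -1.03]
shift [-18.7  -4.9 161. ] rot [-0.06  0.01  1.65]
```

Request:
{"api": "drive_tool", "payload": {"commands": [[[-9,-2,45],[0,0,-1.2],-1],[[-17.7,-4.6,90],[0,0,-1.2],-1],[[-17.7,-4.6,125],[0,0,-1.2],-1],[[-17.7,-4.6,150],[0,0,-1.2],-1],[[-17.7,-4.6,161],[0,0,-1.2],-1],[[-17.7,-4.6,161],[0,0,-1.2],-1]]}}

```text
t: 3.25
position: [0.5356, -0.1394, 0.109]
ee_rot: [-0.0, 0.986, 0.165, -0.0]
wrist_force: [0.4, -0.0, 0.7]
grip_width: 0.0856
```

Run:
```python
from h import *
goal([.5352,-.1404,.109],-71.2)
im=cam('wrist');save(im,'w3')
```

```text
shift [-0.7  0.9  0. ] rot [-0.06  0.03  0.15]
```

View pics/w3.png

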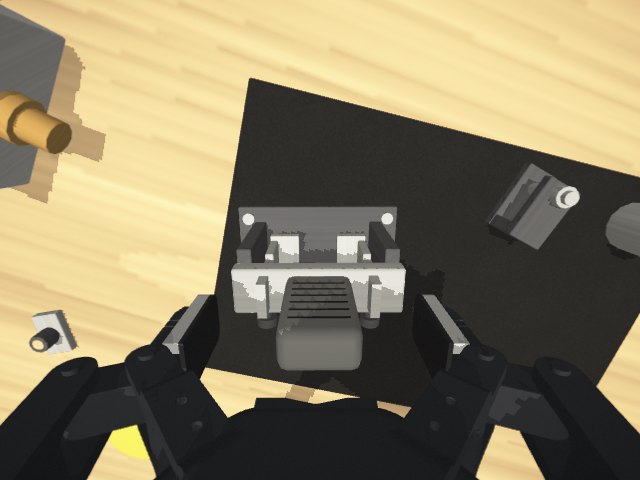

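The puller's grip (centre about u=319) lies square between the pads (middle about u=316), so I can close.

Request:
{"api": "drive_tool", "payload": {"commands": [[[0,0.9,0],[0,0,0.1],-1],[[0,0.9,0],[0,0,0.1],0.2],[[0,0.9,0],[0,0,0.1],0.6],[[0,0.9,0],[0,0,0.1],1],[[0,0.9,0],[0,0,0.1],1],[[0,0.9,0],[0,0,0.1],1],[[0,0.9,0],[0,0,0.1],1],[[0,0.9,0],[0,0,0.1],1]], "force": 80}}

```text
t: 4.3
position: [0.5362, -0.1412, 0.1098]
ee_rot: [0.0, 0.987, 0.163, 0.0]
wrist_force: [-0.4, 0.5, 5.5]
grip_width: 0.0308
```

Run:
```python
from h import *
s=arm.read_state();print(s['t'],s['position'],s['wrist_force'],s['wrist_torque'],s['grip_width'])
im=cam('wrist');save(im,'w4')
```

```text
4.3 [ 0.53619235 -0.14121185  0.109751  ] [-0.40988967  0.52944225  5.46928157] [ 0.19823887  0.16299422 -0.01322979] 0.030801737908141284
```

Request:
{"api": "drive_tool", "payload": {"commands": [[[0,0,-3],[0,0,0],1],[[0,0,-10],[0,0,0],1],[[0,0,-30],[0,0,0],1],[[0,0,-60],[0,0,0],1],[[0,0,-95],[0,0,0],1],[[0,0,-125],[0,0,0],1],[[0,0,-135],[0,0,0],1],[[0,0,-135],[0,0,0],1]]}}

```text
t: 5.35
position: [0.5358, -0.1412, 0.2442]
ee_rot: [0.0, 0.987, 0.163, 0.0]
wrist_force: [0.6, -0.0, -2.5]
grip_width: 0.031
```

Run:
```python
from h import *
s=arm.read_state();print(s['t'],s['position'],s['wrist_force'],s['wrist_torque'],s['grip_width'])
im=cam('wrist');save(im,'w5')
a=im['color'][200:400,200:440]; b=load('w4')['color'][200:400,200:440]
cv2.imwrite('pics/c3.png',np.vstack([cv2.resize(a,None,fx=2.4,fy=2.4,interpolation=2)]))
goal([.5345-.02,.2106,.245],-98.6)
```

```text
5.35 [ 0.53576047 -0.1411717   0.24415305] [ 0.59420641 -0.04616011 -2.48711911] [-0.06417011 -0.03418376 -0.01280444] 0.030979544293127163
shift [  93.4 -339.6   -1.5] rot [-0.05  0.1  27.36]
```

View pics/c3.png

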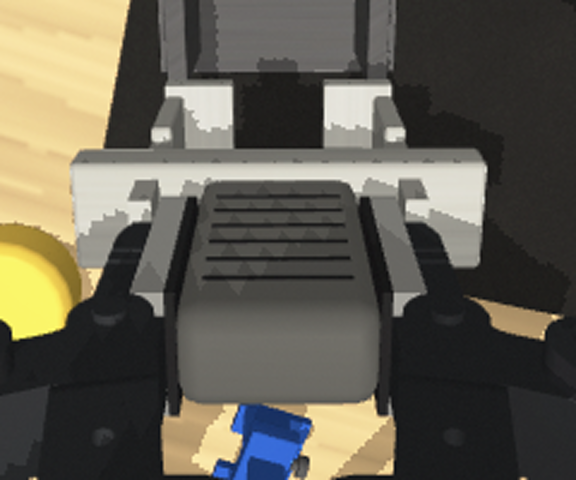

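```bash
cat >> h.py <<'E'
def tray(im,u,v):
    w=im['W'];im=dict(im,W=np.array(im['tool_from_camera'])); return ray(im,u,v)
E
python3 - <<'E'
from h import *
im=load('w5'); f=lambda p:(200+p[0]/2.4-.3,200+p[1]/2.4-.3)
def tz(p,z):
    o,d=tray(im,*f(p)); return o+d*(z-o[2])/d[2]
for p in [(73,163),(487,163),(482,267),(79,267)]: print('br',(tz(p,.0335)*1000).round(1))
for xo in (-.002,0,.002):
  for p in [(165,83),(233,83),(325,83),(390,83)]:
    o,d=tray(im,*f(p)); t=(xo+.014-o[0])/d[0]; print('tip',xo,((o+d*t)*1000).round(1))
E
```

```text
br [ 10.9 -43.4  33.5]
br [10.9 43.  33.5]
br [-13.6  43.8  33.5]
br [-13.5 -43.9  33.5]
tip -0.002 [ 12.  -31.3  86.9]
tip -0.002 [ 12.  -12.8  86.9]
tip -0.002 [12.  12.2 86.8]
tip -0.002 [12.  29.9 86.8]
tip 0 [ 14.  -30.3  80.4]
tip 0 [ 14.  -12.4  80.3]
tip 0 [14.  11.8 80.3]
tip 0 [14.  28.9 80.3]
tip 0.002 [ 16.  -29.4  73.8]
tip 0.002 [ 16.  -12.   73.8]
tip 0.002 [16.  11.4 73.8]
tip 0.002 [16.  28.  73.7]
```

Request:
{"api": "drive_tool", "payload": {"commands": [[[9,-34,0],[0,0,3],1],[[19,-68,0],[0,0,6],1],[[33,-120,0],[0,0,10],1],[[47,-172,0],[0,0,15],1],[[61,-224,0],[0,0,20],1],[[75,-275,0],[0,0,24],1],[[87,-316,-1],[0,0,27.4],1],[[93,-338,-1],[0,0,27.4],1],[[93.4,-339.6,-1],[0,0,27.4],1]]}}

```text
t: 6.52
position: [0.514, 0.2116, 0.2433]
ee_rot: [0.001, 0.997, -0.074, -0.002]
wrist_force: [-0.1, -0.9, -2.9]
grip_width: 0.0314
```

```bash
cat >> h.py <<'E'
def knob(im,z,win=None,th=60):
    s=arm.read_state(); zt=s['position'][2]-z
    m=(im['color'].max(2)<th).astype(np.uint8)
    out=[]
    for c in cv2.findContours(m,0,1)[0]:
        if cv2.contourArea(c)<150: continue
        (x,y),r=cv2.minEnclosingCircle(c); ci=cv2.contourArea(c)/(np.pi*r*r)
        o,d=tray(im,x,y); p=o+d*(zt-o[2])/d[2]
        o,d=tray(im,x+r,y); e=o+d*(zt-o[2])/d[2]; rr=np.linalg.norm(e-p)
        if ci>.75 and .015<rr<.03: out.append((x,y,p,rr)); print('knob px',x,y,'tool mm',(p*1000).round(1),'r',rr*1000,ci)
    return out
E
python3 - <<'E'
from h import *
s=arm.read_state();print(s['t'],s['position'],s['q'].round(2))
im=cam('wrist');save(im,'w6');knob(im,.078)
goal([.514,.2116,.243],-98.6)
E
```

```text
6.525 [0.51401369 0.21161974 0.24334516] [0.27 0.25 1.56 0.   1.33 1.98]
knob px 315.0 140.632080078125 tool mm [ 68.7  -0.9 165.6] r 22.88801303015841 0.874945725342508
shift [-0.4 -0.9  0.6] rot [0.1  0.16 0.05]
```

View pics/w6.png

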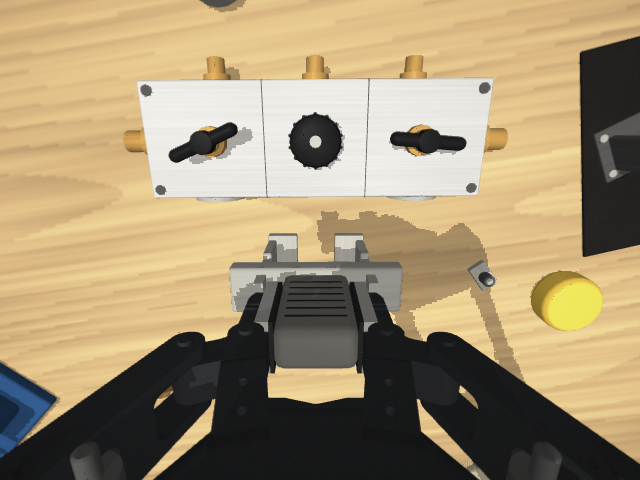

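The tines point straight at the knob (315,141), and the manifold's edges are square to the tool. I'll move in above the deck on the near side of the knob.

Request:
{"api": "drive_tool", "payload": {"commands": [[[5,-0.5,10],[0,0,0],1],[[12,-1,25],[0,0,0],1],[[20,-1,45],[0,0,0],1],[[25,-1,62],[0,0,0],1],[[25,-1,74],[0,0,0],1],[[25,-1,78],[0,0,0],1],[[25,-1,78],[0,0,0],1],[[25,-1,78],[0,0,0],1]]}}

```text
t: 7.58
position: [0.5404, 0.2079, 0.1681]
ee_rot: [-0.0, 0.997, -0.075, 0.001]
wrist_force: [0.2, -0.7, -2.6]
grip_width: 0.031
```

Run:
```python
from h import *
im=cam('wrist');save(im,'w7');s=arm.read_state();print(s['t'],s['position'],s['wrist_force'],s['wrist_torque']);knob(im,.078)
cv2.imwrite('pics/c4.png',cv2.resize(im['color'][40:370,180:460],None,fx=1.75,fy=1.75,interpolation=2))
goal([s['position'][0],s['position'][1],s['position'][2]],-98.6)
```

```text
7.625 [0.5403646  0.2078558  0.16816007] [-0.08151874 -0.57553379 -3.14890999] [ 0.020349   -0.06237692 -0.05399744]
knob px 315.6977233886719 187.01809692382812 tool mm [42.1 -0.4 90.2] r 22.37241903110144 0.8916162655242842
shift [0. 0. 0.] rot [-0.04 -0.09 -0.03]
```

View pics/c4.png

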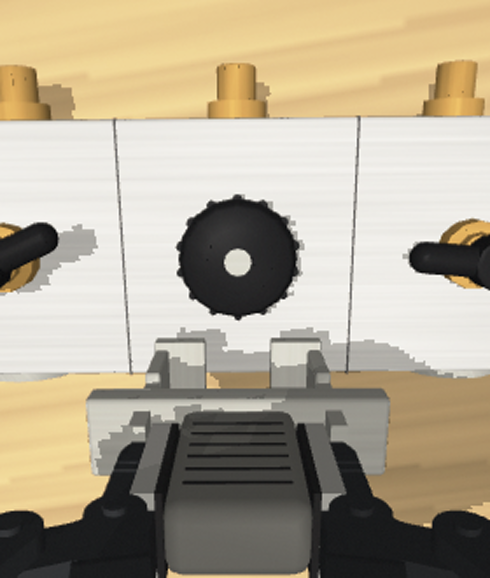

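The slot centre (crop u≈238.5) and the knob centre (238) agree to about 0.5 mm. I'll lower gently to feel for the deck.

Request:
{"api": "drive_tool", "payload": {"commands": [[[0,-0.3,4],[0,0,0],1],[[0,-0.3,8],[0,0,0],1],[[0,-0.3,11],[0,0,0],1],[[0,-0.3,13],[0,0,0],1],[[0,-0.3,14],[0,0,0],1],[[0,-0.3,14],[0,0,0],1],[[0,-0.3,14],[0,0,0],1]]}}

```text
t: 8.5
position: [0.5402, 0.208, 0.1534]
ee_rot: [-0.0, 0.997, -0.075, 0.0]
wrist_force: [0.2, -1.1, -3.2]
grip_width: 0.0311
```

Request:
{"api": "drive_tool", "payload": {"commands": [[[0,0,0.5],[0,0,0],1],[[0,0,1],[0,0,0],1],[[0,0,1.5],[0,0,0],1],[[0,0,1.5],[0,0,0],1]]}}

```text
t: 9.0
position: [0.54, 0.208, 0.1518]
ee_rot: [-0.0, 0.997, -0.075, -0.0]
wrist_force: [-0.1, -0.2, -2.8]
grip_width: 0.0311
```

Request:
{"api": "drive_tool", "payload": {"commands": [[[0,0,0.4],[0,0,0],1],[[0,0,0.8],[0,0,0],1],[[0,0,0.8],[0,0,0],1]]}}

```text
t: 9.38
position: [0.54, 0.208, 0.151]
ee_rot: [-0.0, 0.997, -0.075, -0.0]
wrist_force: [0.7, 0.2, -3.4]
grip_width: 0.0314
```

Request:
{"api": "drive_tool", "payload": {"commands": [[[0,0,0.4],[0,0,0],1],[[0,0,0.8],[0,0,0],1],[[0,0,0.8],[0,0,0],1]]}}

```text
t: 9.75
position: [0.54, 0.2079, 0.1502]
ee_rot: [-0.0, 0.997, -0.075, -0.0]
wrist_force: [0.1, 0.0, -2.3]
grip_width: 0.0312
```

Request:
{"api": "drive_tool", "payload": {"commands": [[[0,0,0.4],[0,0,0],1],[[0,0,0.8],[0,0,0],1],[[0,0,0.8],[0,0,0],1]]}}

```text
t: 10.12
position: [0.54, 0.2079, 0.1494]
ee_rot: [-0.0, 0.997, -0.075, -0.0]
wrist_force: [-0.1, -0.2, -3.4]
grip_width: 0.0309
```

Request:
{"api": "drive_tool", "payload": {"commands": [[[0,0,0.4],[0,0,0],1],[[0,0,0.8],[0,0,0],1],[[0,0,0.8],[0,0,0],1]]}}

```text
t: 10.5
position: [0.54, 0.208, 0.1486]
ee_rot: [-0.0, 0.997, -0.075, -0.0]
wrist_force: [-0.1, -0.8, -2.1]
grip_width: 0.0313
```

Request:
{"api": "drive_tool", "payload": {"commands": [[[0,0,0.4],[0,0,0],1],[[0,0,0.8],[0,0,0],1],[[0,0,0.8],[0,0,0],1]]}}

```text
t: 10.88
position: [0.54, 0.2079, 0.1478]
ee_rot: [-0.0, 0.997, -0.075, -0.0]
wrist_force: [-0.3, -0.5, -2.6]
grip_width: 0.0312
```

Request:
{"api": "drive_tool", "payload": {"commands": [[[0,0,0.4],[0,0,0],1],[[0,0,0.8],[0,0,0],1],[[0,0,0.8],[0,0,0],1]]}}

```text
t: 11.25
position: [0.54, 0.2079, 0.147]
ee_rot: [-0.0, 0.997, -0.075, -0.0]
wrist_force: [-0.6, 0.2, -2.9]
grip_width: 0.0313
```

Request:
{"api": "drive_tool", "payload": {"commands": [[[0,0,0.4],[0,0,0],1],[[0,0,0.8],[0,0,0],1],[[0,0,0.8],[0,0,0],1]]}}

```text
t: 11.62
position: [0.54, 0.2079, 0.1462]
ee_rot: [-0.0, 0.997, -0.075, -0.0]
wrist_force: [-0.7, -0.2, -2.5]
grip_width: 0.0311
```

Request:
{"api": "drive_tool", "payload": {"commands": [[[0,0,0.5],[0,0,0],1],[[0,0,1.0],[0,0,0],1],[[0,0,1.0],[0,0,0],1]]}}

```text
t: 12.0
position: [0.5401, 0.208, 0.1456]
ee_rot: [-0.0, 0.997, -0.075, 0.0]
wrist_force: [0.4, -0.6, 1.3]
grip_width: 0.0312
```

Run:
```python
from h import *
im=cam('wrist');save(im,'w8');s=arm.read_state();print(s['t'],s['position'],s['wrist_force'],s['wrist_torque'])
sc=cam('scene');save(sc,'s8')
a=cv2.resize(im['color'][170:290,240:400],(640,480),interpolation=2)
b=sc['color'];p=proj(sc,[.55,.2,.08]);u,v=p.astype(int);b=cv2.resize(b[v-30:v+30,u-40:u+40],(640,480),interpolation=2)[:, :]
cv2.imwrite('pics/c5.png',cv2.resize(np.vstack([a,b]),(400,600)))
```

```text
12.05 [0.54009937 0.20793246 0.14555746] [0.85656785 0.26663246 0.31220492] [-0.01289922  0.1813637   0.00580132]
```

View pics/c5.png

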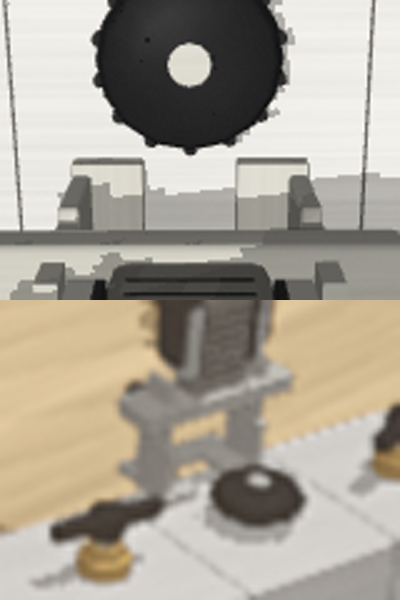

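Contact shows at TCP z≈0.1457, where Fz rose from -2.7 to about 0–1 N. The slot and knob are both centred at crop u≈190. I'll raise 1.5 mm so the foot clears the deck by about 1 mm, then slide in.

Request:
{"api": "drive_tool", "payload": {"commands": [[[0,0,-0.8],[0,0,0],1],[[0,0,-1.5],[0,0,0],1],[[0,0,-1.5],[0,0,0],1],[[2,0,-1.5],[0,0,0],1],[[5,0,-1.5],[0,0,0],1],[[8,0,-1.5],[0,0,0],1],[[11,0,-1.5],[0,0,0],1],[[13,0,-1.5],[0,0,0],1],[[14,0,-1.5],[0,0,0],1],[[14,0,-1.5],[0,0,0],1]]}}

```text
t: 13.35
position: [0.5539, 0.2058, 0.1467]
ee_rot: [-0.0, 0.997, -0.075, -0.0]
wrist_force: [-0.2, 0.8, -3.6]
grip_width: 0.0313
```

Run:
```python
from h import *
im=cam('wrist');s=arm.read_state();print(s['t'],s['position'],s['wrist_force'],s['wrist_torque']);knob(im,.078)
```

```text
13.4 [0.55384384 0.20584532 0.1466936 ] [-0.63396772  0.19706034 -3.60073661] [ 0.00485335  0.00486052 -0.01275814]
knob px 315.4879455566406 214.89491271972656 tool mm [29.2 -0.6 68.7] r 22.315714758118414 0.8863084511430611
```

Request:
{"api": "drive_tool", "payload": {"commands": [[[2,-0.3,0],[0,0,0],1],[[5,-0.3,0],[0,0,0],1],[[8,-0.3,0],[0,0,0],1],[[11,-0.3,0],[0,0,0],1],[[14,-0.3,0],[0,0,0],1],[[14,-0.3,0],[0,0,0],1]]}}

```text
t: 14.15
position: [0.5681, 0.204, 0.1467]
ee_rot: [-0.0, 0.997, -0.075, 0.0]
wrist_force: [-0.2, -0.3, -2.2]
grip_width: 0.0314
```

Request:
{"api": "drive_tool", "payload": {"commands": [[[2,0,0],[0,0,0],1],[[5,0,0],[0,0,0],1],[[8,0,0],[0,0,0],1],[[11,0,0],[0,0,0],1],[[13,0,0],[0,0,0],1],[[14,0,0],[0,0,0],1],[[14,0,0],[0,0,0],1]]}}

```text
t: 15.02
position: [0.5816, 0.2019, 0.1467]
ee_rot: [-0.0, 0.997, -0.075, -0.0]
wrist_force: [-0.1, -0.6, -3.2]
grip_width: 0.0311
```

Request:
{"api": "drive_tool", "payload": {"commands": [[[0.6,0,0],[0,0,0],1],[[1.2,0,0],[0,0,0],1],[[1.8,0,0],[0,0,0],1],[[2.4,0,0],[0,0,0],1],[[3,0,0],[0,0,0],1],[[3,0,0],[0,0,0],1]]}}

```text
t: 15.78
position: [0.5845, 0.2015, 0.1467]
ee_rot: [-0.0, 0.997, -0.075, -0.0]
wrist_force: [0.3, 0.3, -2.2]
grip_width: 0.031
```

Request:
{"api": "drive_tool", "payload": {"commands": [[[0.4,0,0],[0,0,0],1],[[0.8,0,0],[0,0,0],1],[[0.8,0,0],[0,0,0],1]]}}

```text
t: 16.15
position: [0.585, 0.2014, 0.1466]
ee_rot: [-0.0, 0.997, -0.075, -0.0]
wrist_force: [-1.1, 0.5, -2.7]
grip_width: 0.0311
```

Request:
{"api": "drive_tool", "payload": {"commands": [[[0.3,0,0],[0,0,0],1],[[0.6,0,0],[0,0,0],1],[[0.6,0,0],[0,0,0],1]]}}

```text
t: 16.52
position: [0.5854, 0.2013, 0.1466]
ee_rot: [-0.0, 0.997, -0.075, -0.001]
wrist_force: [-2.9, 0.5, -2.3]
grip_width: 0.0311
```

Web meets hub: -2.9 N, after 46.4 mm of travel against 45.9 predicted. I'll relieve the side push slightly and pull up slowly.

Request:
{"api": "drive_tool", "payload": {"commands": [[[-0.3,0,0],[0,0,0],1],[[-0.3,0,-0.4],[0,0,0],1],[[-0.3,0,-0.8],[0,0,0],1],[[-0.3,0,-1.2],[0,0,0],1],[[-0.3,0,-1.6],[0,0,0],1],[[-0.3,0,-2],[0,0,0],1],[[-0.3,0,-2.4],[0,0,0],1]]}}

```text
t: 17.4
position: [0.5852, 0.2012, 0.1484]
ee_rot: [0.0, 0.997, -0.075, -0.001]
wrist_force: [-2.7, 1.7, -10.4]
grip_width: 0.031
```

Request:
{"api": "drive_tool", "payload": {"commands": [[[0,0,-0.5],[0,0,0],1],[[0,0,-1],[0,0,0],1],[[0,0,-1.5],[0,0,0],1],[[0,0,-2],[0,0,0],1],[[0,0,-2.5],[0,0,0],1],[[0,0,-3],[0,0,0],1]]}}

```text
t: 18.15
position: [0.5849, 0.2013, 0.1528]
ee_rot: [-0.0, 0.997, -0.075, -0.001]
wrist_force: [-5.2, 1.6, -7.7]
grip_width: 0.0314
```

Request:
{"api": "drive_tool", "payload": {"commands": [[[-0.2,0,-0.5],[0,0,0],1],[[-0.3,0,-1],[0,0,0],1],[[-0.3,0,-1.5],[0,0,0],1],[[-0.3,0,-2],[0,0,0],1]]}}

```text
t: 18.65
position: [0.5848, 0.2014, 0.155]
ee_rot: [-0.0, 0.997, -0.075, -0.0]
wrist_force: [-5.0, 0.5, -9.4]
grip_width: 0.0313
```

Request:
{"api": "drive_tool", "payload": {"commands": [[[0,0,-0.5],[0,0,0],1],[[0,0,-1],[0,0,0],1],[[0,0,-1.5],[0,0,0],1],[[0,0,-2],[0,0,0],1],[[0,0,-2.5],[0,0,0],1],[[0,0,-3],[0,0,0],1]]}}

```text
t: 19.4
position: [0.5855, 0.2013, 0.1588]
ee_rot: [-0.0, 0.997, -0.075, 0.001]
wrist_force: [-5.1, -0.2, -5.8]
grip_width: 0.0309
```

Request:
{"api": "drive_tool", "payload": {"commands": [[[0,0,-0.5],[0,0,0],1],[[0,0,-1],[0,0,0],1],[[0,0,-1.5],[0,0,0],1],[[0,0,-2],[0,0,0],1],[[0,0,-2.5],[0,0,0],1],[[0,0,-3],[0,0,0],1],[[0,0,-3.5],[0,0,0],1],[[0,0,-4],[0,0,0],1]]}}

```text
t: 20.4
position: [0.5856, 0.2013, 0.1612]
ee_rot: [-0.0, 0.997, -0.075, 0.0]
wrist_force: [-3.2, -0.1, -6.4]
grip_width: 0.0308
```

Run:
```python
from h import *
im=cam('wrist');save(im,'w9');s=arm.read_state();print(s['t'],s['position'],s['wrist_force'],s['wrist_torque'],s['grip_width'])
sc=cam('scene');save(sc,'s9')
a=cv2.resize(im['color'][150:390,160:480],(640,480),interpolation=2)
b=sc['color'];p=proj(sc,[.58,.2,.1]);u,v=p.astype(int);b=cv2.resize(b[v-30:v+30,u-40:u+40],(640,480),interpolation=2)
cv2.imwrite('pics/c6.png',cv2.resize(np.vstack([a,b]),(400,600)))
```

```text
20.45 [0.58567139 0.2013311  0.16132488] [-3.93096615  0.4025979  -5.71544413] [0.01785892 0.85570488 0.00694977] 0.030722624396517968
```

View pics/c6.png

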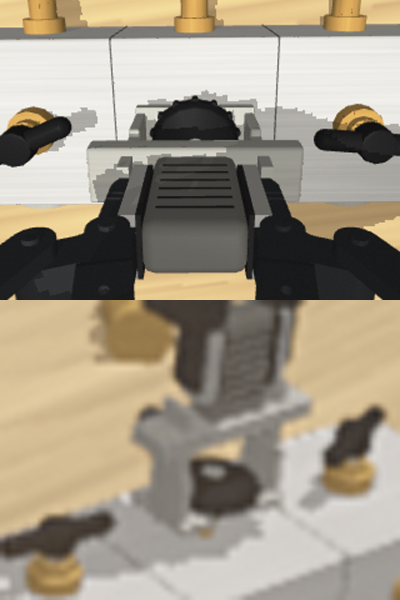

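The knob is riding on the tines just above the stem. I'll ease the slight side push and continue slowly past the stem top.

Request:
{"api": "drive_tool", "payload": {"commands": [[[-0.2,0,0],[0,0,0],1],[[-0.4,0,0],[0,0,0],1],[[-0.4,0,-0.5],[0,0,0],1],[[-0.4,0,-1],[0,0,0],1],[[-0.4,0,-1.5],[0,0,0],1]]}}

```text
t: 21.12
position: [0.5869, 0.2016, 0.1636]
ee_rot: [-0.001, 0.997, -0.075, 0.002]
wrist_force: [0.6, 0.4, -2.6]
grip_width: 0.0312
```

Request:
{"api": "drive_tool", "payload": {"commands": [[[0,0,-0.5],[0,0,0],1],[[0,0,-1],[0,0,0],1],[[0,0,-1.5],[0,0,0],1],[[0,0,-2],[0,0,0],1],[[0,0,-3],[0,0,0],1],[[0,0,-4],[0,0,0],1],[[0,0,-5],[0,0,0],1]]}}

```text
t: 22.0
position: [0.585, 0.2014, 0.1677]
ee_rot: [-0.0, 0.997, -0.075, 0.0]
wrist_force: [0.4, -0.3, -2.9]
grip_width: 0.0306
```

Run:
```python
from h import *
im=cam('wrist');save(im,'w10');s=arm.read_state();print(s['t'],s['position'],s['ee_rot'],s['wrist_force'],s['wrist_torque'],s['grip_width'])
```

```text
22.05 [0.58508288 0.20145283 0.16782607] [-8.24351918e-05  9.97158866e-01 -7.53270584e-02  1.54224019e-04] [-0.07939234 -0.69804925 -3.05463345] [-0.03421031  0.02490651 -0.01121071] 0.031102391409643514
```

The knob has come free of the stem: Fz is about -3 N and the side force about 0. I have used all 12 picture views, so the remaining checks are numerical. Next I'll plan the spot on the mat.

```bash
cat >> h.py <<'E'
def kroi(im):
    m=im['color'][205:265,265:367].max(2)<70; v,u=np.nonzero(m); print('knob roi n',m.sum(),'u',u.min()+265,u.max()+265,u.mean().round(1)+265,'v',v.min()+205,v.max()+205)
E
python3 - <<'E'
from h import *
im=load('w2')
P=[onz(im,*p,.004) for p in [(270,119),(541,179),(242,295)]]
print(np.round(P,4)); c=(P[1]+P[2])/2; d=P[0]-P[1]; yaw=np.arctan2(-d[0],d[1]); print('mat c',c.round(4),np.degrees(yaw),np.linalg.norm(d),np.linalg.norm(P[0]-P[2]))
ex=np.array([np.cos(yaw),np.sin(yaw),0]);ey=np.array([-ex[1],ex[0],0])
for n,p in [('stand',np.array([.535,-.1405,.004])),('clamp',onz(im,433,190,.02)),('coup',onz(im,507,202,.03))]: print(n,p.round(3),((p-c)@ex).round(4),((p-c)@ey).round(4))
kroi(load('w9'));kroi(load('w10'))
ax=c-.02*ex-.055*ey; t=ax+.0013*ex; print('place axis',ax)
goal([t[0],t[1],.24],np.degrees(yaw)-90)
E
```

```text
[[ 0.6234 -0.0663  0.004 ]
 [ 0.6548 -0.3822  0.004 ]
 [ 0.4059 -0.0882  0.004 ]]
mat c [ 0.5303 -0.2352  0.004 ] 5.665420207713891 0.31753396413836243 0.21864106766574998
stand [ 0.535 -0.14   0.004] 0.014 0.0938
clamp [ 0.606 -0.262  0.02 ] 0.0727 -0.0341
coup [ 0.619 -0.341  0.03 ] 0.0778 -0.1142
knob roi n 1835 u 280 351 315.7 v 227 261
knob roi n 1873 u 280 352 315.7 v 226 261
place axis [ 0.51585925 -0.29193532  0.004     ]
shift [  7.  497.9 -72.3] rot [-1.000e-02 -2.000e-02 -1.431e+01]
```

Request:
{"api": "drive_tool", "payload": {"commands": [[[0,0,-3],[0,0,0],1],[[0,0,-9],[0,0,0],1],[[0,0,-18],[0,0,0],1],[[0,0,-28],[0,0,0],1],[[0,0,-39],[0,0,0],1],[[0,0,-50],[0,0,0],1],[[0,0,-60],[0,0,0],1],[[0,0,-67],[0,0,0],1],[[0,0,-71],[0,0,0],1],[[0,0,-72],[0,0,0],1]]}}

```text
t: 23.3
position: [0.585, 0.2014, 0.2397]
ee_rot: [-0.0, 0.997, -0.075, 0.0]
wrist_force: [0.5, 0.4, -3.6]
grip_width: 0.0312
```

Request:
{"api": "drive_tool", "payload": {"commands": [[[0,4,0],[0,0,0],1],[[0,12,0],[0,0,-0.5],1],[[0,24,0],[0,0,-1],1],[[1,40,0],[0,0,-2],1],[[1,60,0],[0,0,-3],1],[[2,84,0],[0,0,-4],1],[[2,109,0],[0,0,-5],1],[[3,134,0],[0,0,-6],1],[[3,159,0],[0,0,-7],1],[[4,184,0],[0,0,-8],1]]}}

```text
t: 24.55
position: [0.5607, 0.0173, 0.2396]
ee_rot: [0.0, 1.0, -0.005, -0.0]
wrist_force: [0.1, -0.5, -3.3]
grip_width: 0.031
```

Run:
```python
from h import *
im=cam('wrist');kroi(im);s=arm.read_state();print(s['t'],s['position'],s['wrist_force'])
c=np.array([.5303,-.2352]);y=np.radians(5.67);ex=np.array([np.cos(y),np.sin(y)]);ey=np.array([-ex[1],ex[0]]);t=c+(-.015+.0013)*ex-.055*ey
goal([*t,.24],-84.33)
```

```text
knob roi n 1866 u 280 352 315.8 v 226 261
24.6 [0.56033785 0.01392101 0.2396036 ] [-1.64475745 -3.61377468 -3.55834473]
shift [-34.6 305.6   1. ] rot [ 0.26  0.06 -6.35]
```

The knob has not moved on the tines (region of interest unchanged), so I'll carry on.

Request:
{"api": "drive_tool", "payload": {"commands": [[[-1,4,0],[0,0,-0.3],1],[[-2,14,0],[0,0,-0.8],1],[[-3,28,0],[0,0,-1.4],1],[[-5,46,0],[0,0,-2],1],[[-8,68,0],[0,0,-2.6],1],[[-10,92,0],[0,0,-3.2],1],[[-13,117,0],[0,0,-3.8],1],[[-16,142,0],[0,0,-4.4],1],[[-19,167,0],[0,0,-5],1],[[-22,190,0],[0,0,-5.4],1]]}}

```text
t: 25.85
position: [0.5369, -0.1722, 0.2395]
ee_rot: [0.0, 0.999, 0.042, -0.0]
wrist_force: [0.3, -0.1, -3.2]
grip_width: 0.031
```

Request:
{"api": "drive_tool", "payload": {"commands": [[[-2,20,0],[0,0,-0.2],1],[[-4,40,0],[0,0,-0.4],1],[[-6,58,0],[0,0,-0.6],1],[[-8,74,0],[0,0,-0.8],1],[[-10,88,0],[0,0,-0.9],1],[[-11,99,0],[0,0,-0.9],1],[[-12,106,0],[0,0,-0.9],1],[[-12,110,0],[0,0,-0.9],1],[[-12,110,0],[0,0,-0.9],1]]}}

```text
t: 26.98
position: [0.5344, -0.2814, 0.2396]
ee_rot: [-0.0, 0.999, 0.049, 0.0]
wrist_force: [-0.4, -0.5, -3.7]
grip_width: 0.0311
```

Run:
```python
from h import *
im=cam('wrist');kroi(im);s=arm.read_state();print(s['t'],s['position'],s['wrist_force'])
c=np.array([.5303,-.2352]);y=np.radians(5.67);ex=np.array([np.cos(y),np.sin(y)]);ey=np.array([-ex[1],ex[0]]);t=c+(-.015+.0013)*ex-.055*ey
goal([*t,.102],-84.33)
p=s['position'][:2]-c;print('local',p@ex,p@ey)
```

```text
knob roi n 4694 u 265 366 316.4 v 205 261
27.025 [ 0.53435074 -0.28115432  0.23957694] [ 0.6719024   0.12970733 -2.6190734 ]
shift [-13.2   8.9 137.6] rot [-0.03 -0.   -0.  ]
local -0.000509307309559055 -0.046129694822682886
```

Request:
{"api": "drive_tool", "payload": {"commands": [[[-2,1,4],[0,0,0],1],[[-4,2,12],[0,0,0],1],[[-6,4,24],[0,0,0],1],[[-8,6,38],[0,0,0],1],[[-10,7,54],[0,0,0],1],[[-12,8,70],[0,0,0],1],[[-13,9,86],[0,0,0],1],[[-13,9,101],[0,0,0],1],[[-13,9,114],[0,0,0],1],[[-13,9,124],[0,0,0],1]]}}

```text
t: 28.28
position: [0.5223, -0.2916, 0.1147]
ee_rot: [-0.0, 0.999, 0.049, -0.0]
wrist_force: [-0.5, 0.0, -3.6]
grip_width: 0.0308
```

Request:
{"api": "drive_tool", "payload": {"commands": [[[0,0,6],[0,0,0],1],[[0,0,11],[0,0,0],1],[[0,0,15],[0,0,0],1],[[0,0,18],[0,0,0],1],[[0,0,18],[0,0,0],1],[[0,0,18],[0,0,0],1]]}}

```text
t: 29.02
position: [0.5224, -0.2918, 0.0978]
ee_rot: [0.0, 0.999, 0.049, 0.0]
wrist_force: [-0.5, 0.3, -4.5]
grip_width: 0.0311
```

Request:
{"api": "drive_tool", "payload": {"commands": [[[0,0,1],[0,0,0],1],[[0,0,2],[0,0,0],1],[[0,0,3],[0,0,0],1],[[0,0,3],[0,0,0],1]]}}

```text
t: 29.52
position: [0.5222, -0.2916, 0.0945]
ee_rot: [-0.0, 0.999, 0.049, -0.0]
wrist_force: [0.5, -0.1, -3.3]
grip_width: 0.0309
```

Request:
{"api": "drive_tool", "payload": {"commands": [[[0,0,0.4],[0,0,0],1],[[0,0,0.8],[0,0,0],1],[[0,0,1.2],[0,0,0],1],[[0,0,1.6],[0,0,0],1],[[0,0,2],[0,0,0],1],[[0,0,2],[0,0,0],1]]}}

```text
t: 30.28
position: [0.5223, -0.2917, 0.0925]
ee_rot: [-0.0, 0.999, 0.049, -0.0]
wrist_force: [-0.7, 0.6, -4.2]
grip_width: 0.0307
```

Request:
{"api": "drive_tool", "payload": {"commands": [[[0,0,0.4],[0,0,0],1],[[0,0,0.8],[0,0,0],1],[[0,0,1.2],[0,0,0],1],[[0,0,1.2],[0,0,0],1]]}}

```text
t: 30.78
position: [0.5223, -0.2917, 0.0914]
ee_rot: [0.0, 0.999, 0.049, 0.0]
wrist_force: [-0.6, 0.3, -3.4]
grip_width: 0.031
```

Request:
{"api": "drive_tool", "payload": {"commands": [[[0,0,0.3],[0,0,0],1],[[0,0,0.6],[0,0,0],1],[[0,0,0.6],[0,0,0],1]]}}

```text
t: 31.15
position: [0.5223, -0.2917, 0.0908]
ee_rot: [-0.0, 0.999, 0.049, 0.0]
wrist_force: [0.9, 0.7, -2.8]
grip_width: 0.0311
```

Run:
```python
from h import *
for i in range(3): im=cam('wrist');s=arm.read_state();print(s['t'],s['position'],s['wrist_force'],s['wrist_torque'])
save(im,'w12')
m=im['color'][215:262,270:362].max(2); print(m[::6,::8])
```

```text
31.2 [ 0.52229548 -0.29169468  0.09077518] [-0.4250392  -0.2242915  -2.67207141] [-0.01351232  0.0280273  -0.00575585]
31.25 [ 0.52230401 -0.29168391  0.09078529] [-0.72588501 -0.43345445 -2.18678393] [-0.01724537 -0.01477048  0.02049346]
31.3 [ 0.52230289 -0.2916827   0.09082314] [-0.34860746 -0.74396842 -3.37582357] [-0.02926396 -0.00307773 -0.034963  ]
[[ 47  50  50  50  47  47  46  47  48  47  50  48]
 [ 47  49  46  47  46  48  48  49  50  47  49  50]
 [ 48  48  46  50  46  49  23  49  50  48  50  50]
 [ 99 100  97 103  50  33  34  31  52 120 119 123]
 [237 237 237  29  39  65  64  54  37  24 239 235]
 [123 182 237  39  57  62  59  51  47  38 237 122]
 [121 176  33  47  53  61  57  50  46  43  27 109]
 [221 178  24  31  35  37  37  35  33  33  24  95]]
```

Fz is back to the puller's own weight, about -2.75 N, so the knob stands on the mat with the tines in mid-gap. Sliding out straight back.

Request:
{"api": "drive_tool", "payload": {"commands": [[[-0.5,0,0],[0,0,0],1],[[-1.5,0,0],[0,0,0],1],[[-3,0,0],[0,0,0],1],[[-5,0,0],[0,0,0],1],[[-7,0,0],[0,0,0],1],[[-9,0,0],[0,0,0],1],[[-10,0,0],[0,0,0],1],[[-10,0,0],[0,0,0],1]]}}

```text
t: 32.3
position: [0.5123, -0.2927, 0.0908]
ee_rot: [-0.0, 0.999, 0.049, 0.0]
wrist_force: [-0.3, 0.8, -3.0]
grip_width: 0.0311
```

Run:
```python
from h import *
im=cam('wrist');save(im,'w13');s=arm.read_state();print(s['t'],s['position'],s['wrist_force'])
for n in('w12','w13'):
    m=load(n)['color'].max(2)[160:262,270:362]; print(m[::6,::8])
```

```text
32.35 [ 0.51235755 -0.29268462  0.09081086] [ 0.20848713  0.18943288 -2.63066713]
[[ 46  47  50  48  48  45  47  48  45  46  46  46]
 [ 45  48  47  51  48  47  48  47  46  47  48  47]
 [ 45  48  50  50  48  47  47  48  49  47  46  48]
 [ 50  48  49  47  47  47  48  47  47  47  47  48]
 [ 49  46  51  50  48  49  48  47  48  47  48  47]
 [ 47  47  51  50  47  48  48  48  47  49  47  46]
 [ 48  50  47  50  48  48  48  48  48  48  48  47]
 [ 47  50  48  49  47  45  49  48  47  48  47  47]
 [ 50  50  49  48  47  50  50  47  48  49  49  48]
 [ 46  48  50  47  45  47  48  46  45  48  48  50]
 [ 49  46  49  48  47  48  47  49  46  47  50  47]
 [ 48  49  46  46  46  48  25  47  46  48  50  48]
 [ 48  48  48  48  51  32  33  31  50  47  50  47]
 [236 237 237  42  35  66  64  56  31  53 239 235]
 [123 238 237  37  57  63  61  52  46  35 181 122]
 [123 177  46  47  54  60  59  51  46  43  40 107]
 [220 176  25  31  34  37  38  35  34  32  25  95]]
[[ 48  46  50  50  49  48  46  46  48  47  47  45]
 [ 49  48  49  49  50  48  48  46  50  47  48  47]
 [ 47  50  50  51  48  48  48  47  47  48  47  47]
 [ 48  51  49  47  47  48  48  50  48  48  47  51]
 [ 51  51  49  50  48  50  48  50  48  50  47  50]
 [ 47  48  51  51  50  48  50  50  47  48  48  48]
 [ 49  47  48  47  48  50  48  50  48  49  46  50]
 [ 49  47  49  50  50  48  51  48  48  50  51  48]
 [ 47  47  47  46  49  48  47  51  48  50  50  47]
 [ 48  48  47  46  25  25  37  23  26  51  51  48]
 [ 48  48  49  47  32  43  62  41  32  35  49  48]
 [ 47  48  49  32  58  62  62  53  47  28  35  49]
 [ 49  49  29  49  57  64  62  53  48  43  27  47]
 [238 237  31  47  55  60  57  51  47  43  29 236]
 [124 238  37  46  51  54 122  50  46  44  34 123]
 [125 178  41  44  47  96 235  97  46  42  39 108]
 [222 177  26  32  33  36 177  41  35  31  25 111]]
```

The knob moved about 18 px forward in the tool view for the 10 mm retreat, so it is staying put on the mat. Continuing.

Request:
{"api": "drive_tool", "payload": {"commands": [[[-1,0,0],[0,0,0],1],[[-4,0,0],[0,0,0],1],[[-8,0,0],[0,0,0],1],[[-13,0,0],[0,0,0],1],[[-19,0,0],[0,0,0],1],[[-26,0,0],[0,0,0],1],[[-33,0,0],[0,0,0],1],[[-40,0,0],[0,0,0],1],[[-45,0,0],[0,0,0],1],[[-47,0,0],[0,0,0],1]]}}

```text
t: 33.6
position: [0.4652, -0.2974, 0.0908]
ee_rot: [-0.0, 0.999, 0.049, 0.0]
wrist_force: [0.1, 0.5, -3.3]
grip_width: 0.0309
```

Request:
{"api": "drive_tool", "payload": {"commands": [[[0,0,0.4],[0,0,0],1],[[0,0,0.8],[0,0,0],1],[[0,0,0.8],[0,0,0],1]]}}

```text
t: 33.98
position: [0.4657, -0.2973, 0.0899]
ee_rot: [-0.0, 0.999, 0.049, 0.0]
wrist_force: [0.1, -0.5, -2.7]
grip_width: 0.0307
```

Run:
```python
from h import *
im=cam('wrist');save(im,'w14');s=arm.read_state();print(s['t'],s['position'],s['wrist_force'])
# knob's white dot (z .004+.021) and the tines
m=(im['color'].min(2)>150).astype(np.uint8); m[262:]=0; n,l,st,ce=cv2.connectedComponentsWithStats(m)
c0=np.array([.5303,-.2352]);y=np.radians(5.67);ex=np.array([np.cos(y),np.sin(y)]);ey=np.array([-ex[1],ex[0]])
for i in range(1,n):
    if 20<st[i,4]<3000 and 200<ce[i][0]<440:
        p=onz(im,*ce[i],.025); d=p[:2]-c0; print(st[i],ce[i].round(1),p.round(4),'mat-local',(d@ex).round(4),(d@ey).round(4))
d=s['position'][:2]-c0;print('tool local',d@ex,d@ey)
```

```text
34.025 [ 0.46573354 -0.29726958  0.0899046 ] [ 0.36353017  0.17181735 -3.44586063]
[310 164  18  18 242] [318.2 172.7] [ 0.5197 -0.2928  0.025 ] mat-local -0.0162 -0.0563
[335 235  28  26 567] [345.7 246.7] [ 0.4783 -0.3133  0.025 ] mat-local -0.0595 -0.0726
[269 236  28  26 557] [285.6 247.7] [ 0.4742 -0.2781  0.025 ] mat-local -0.0601 -0.0371
[263 253   8   6  46] [266.7 255.5] [ 0.4682 -0.2672  0.025 ] mat-local -0.065 -0.0257
[360 253   9   6  47] [364.1 255.4] [ 0.4739 -0.3249  0.025 ] mat-local -0.065 -0.0837
tool local -0.0703829646710969 -0.05538681807086116
```

The knob is at mat-local (-16,-56), upright with a round dot 18x18 px, and the tine tips are about 20 mm clear of the rim. Now I'll lower the fork onto the mat.

Request:
{"api": "drive_tool", "payload": {"commands": [[[0,0,0.3],[0,0,0],1],[[0,0,0.6],[0,0,0],1],[[0,0,0.6],[0,0,0],1]]}}

```text
t: 34.4
position: [0.4657, -0.2973, 0.0896]
ee_rot: [-0.0, 0.999, 0.049, 0.0]
wrist_force: [0.6, -0.3, -0.5]
grip_width: 0.031
```

Request:
{"api": "drive_tool", "payload": {"commands": [[[0,0,0.3],[0,0,0],1],[[0,0,0.5],[0,0,0],1],[[0,0,0.5],[0,0,0],1]]}}

```text
t: 34.78
position: [0.4657, -0.2973, 0.0896]
ee_rot: [0.0, 0.999, 0.049, 0.0]
wrist_force: [-1.9, 1.9, 5.0]
grip_width: 0.031
```

Request:
{"api": "drive_tool", "payload": {"commands": [[[0,0,-0.3],[0,0,0],1],[[0,0,-0.3],[0,0,0],1]], "force": 20}}

```text
t: 35.02
position: [0.4657, -0.2973, 0.0896]
ee_rot: [0.0, 0.999, 0.049, 0.0]
wrist_force: [-1.2, 1.5, 5.4]
grip_width: 0.0309
```

Request:
{"api": "drive_tool", "payload": {"commands": [[[0,0,0],[0,0,0],0.1],[[0,0,0],[0,0,0],0],[[0,0,0],[0,0,0],-0.3],[[0,0,0],[0,0,0],-0.7],[[0,0,0],[0,0,0],-1],[[0,0,0],[0,0,0],-1],[[0,0,0],[0,0,0],-1],[[0,0,0],[0,0,0],-1]]}}

```text
t: 36.02
position: [0.4656, -0.2973, 0.0892]
ee_rot: [-0.0, 0.999, 0.049, 0.0]
wrist_force: [0.5, -0.0, 0.4]
grip_width: 0.0854
```

Run:
```python
from h import *
im=cam('wrist');save(im,'w15');s=arm.read_state();print(s['t'],s['position'],s['wrist_force'],s['grip_width'])
m=(im['color'].min(2)>150).astype(np.uint8); m[262:]=0; n,l,st,ce=cv2.connectedComponentsWithStats(m)
for i in range(1,n):
    if 20<st[i,4]<3000 and 200<ce[i][0]<440: print(st[i],ce[i].round(1))
```

```text
36.075 [ 0.46555071 -0.29729903  0.08918854] [-0.56380393 -0.56972743 -0.21087766] 0.08523390526156996
[310 164  18  18 245] [318.2 172.5]
[269 235  28  27 580] [285.5 247.1]
[335 235  29  27 590] [345.8 247.1]
[263 253   9   6  47] [266.9 255.5]
[361 253   8   6  47] [364.4 255.4]
```

The puller stands unchanged in the image after release. Retreating straight up.

Request:
{"api": "drive_tool", "payload": {"commands": [[[0,0,-4],[0,0,0],-1],[[0,0,-15],[0,0,0],-1],[[0,0,-35],[0,0,0],-1],[[0,0,-65],[0,0,0],-1],[[0,0,-100],[0,0,0],-1],[[0,0,-140],[0,0,0],-1],[[0,0,-170],[0,0,0],-1],[[0,0,-180],[0,0,0],-1],[[0,0,-180],[0,0,0],-1],[[0,0,-180],[0,0,0],-1]]}}

```text
t: 37.33
position: [0.4649, -0.2968, 0.2677]
ee_rot: [-0.001, 0.999, 0.049, -0.001]
wrist_force: [-0.2, -0.5, -0.3]
grip_width: 0.0856
```

Run:
```python
from h import *
im=cam('wrist');save(im,'w16');s=arm.read_state();print(s['t'],s['position'],s['wrist_force'])
W=load('w2')
c0=np.array([.5303,-.2352]);y=np.radians(5.67);ex=np.array([np.cos(y),np.sin(y)]);ey=np.array([-ex[1],ex[0]])
m=(im['color'].min(2)>110).astype(np.uint8); n,l,st,ce=cv2.connectedComponentsWithStats(m)
for i in range(1,n):
    if 15<st[i,4]<6000 and 60<ce[i][1]<400:
        p=onz(im,*ce[i],.025); d=p[:2]-c0
        if abs(d@ex)<.12 and abs(d@ey)<.17: print(st[i],'mat-local@z25',(d@ex).round(3),(d@ey).round(3))
print('expected px: knob',proj(im,[.5197,-.2928,.025]).round(),'bridge top',proj(im,[.4644,-.2975,.056]).round())
t0=load('top0')['color'];t1=cam('top');save(t1,'top1');df=cv2.absdiff(t0,t1['color']).max(2)
for nm,(u,v,w,h) in dict(teeA=(160,195,28,20),teeB=(238,205,34,22),clamp=(417,188,20,30),coup=(453,188,25,25),knobold=(200,196,28,28)).items(): print(nm,(df[v:v+h,u:u+w]>40).sum())
```

```text
37.375 [ 0.46491556 -0.29681974  0.2676183 ] [0.31257229 0.58116089 0.72338605]
[200  84  26  27 244] mat-local@z25 0.041 0.048
[156  93  43  29 395] mat-local@z25 0.027 0.084
[126 110   8   3  18] mat-local@z25 0.025 0.136
[222 113  12  23 109] mat-local@z25 0.009 0.038
[157 115  47  23 262] mat-local@z25 0.009 0.082
[179 132  40  10 174] mat-local@z25 0.0 0.066
[210 137  10   5  17] mat-local@z25 -0.003 0.051
[140 149   9   7  50] mat-local@z25 -0.016 0.128
[314 148   9  10  71] mat-local@z25 -0.016 -0.057
expected px: knob [318. 152.] bridge top [317. 210.]
teeA 0
teeB 0
clamp 0
coup 0
knobold 383
```

Run:
```python
from h import *
im=load('w16')
m=(im['color'].min(2)>75).astype(np.uint8); n,l,st,ce=cv2.connectedComponentsWithStats(m)
for i in range(1,n):
    if st[i,4]>60 and 240<ce[i][0]<400 and 160<ce[i][1]<290: print(st[i],ce[i].round())
c=np.array([.4644,-.2975]);y=np.radians(5.67);ex=np.array([np.cos(y),np.sin(y)]);ey=np.array([-ex[1],ex[0]])
print('expected bridge corners',[proj(im,[*(c+a*ex+b*ey),.056]).round().tolist() for a in(.0125,-.0125) for b in(.044,-.044)],'grip top',[proj(im,[*(c+a*ex+b*ey),.108]).round().tolist() for a in(.009,-.009) for b in(.016,-.016)])
arm.job_done()
```

```text
[     0      0    640    434 163759] [317. 215.]
expected bridge corners [[274.0, 198.0], [361.0, 198.0], [274.0, 222.0], [360.0, 222.0]] grip top [[299.0, 213.0], [336.0, 213.0], [299.0, 233.0], [335.0, 233.0]]
the job is handed in; nothing more can be done
```

The job is handed in. I pulled the knob off with the grey puller and set it down on the mat. The puller is left standing on its fork, clear of the knob. It took about 37 s of robot time.

**Pull:** I felt for the deck at about 3–4 N and slid the tines in roughly 1 mm above it. They were home when the web met the hub at about 3 N. The pull was straight up at about 3–5 mm/s. The wrist force readings stayed at or below about 10 N vertical and 5 N sideways, but these were sampled only at the end of each move. The side load came from the hub bearing on the stem. I eased it before the knob left the stem, and the TCP shifted 1–2 mm as it came free.

**Last checks:**
- **Knob:** it sits upright, with its round centre mark seen at mat position (-16, -56) mm before and after I let go of the puller. The tine tips are about 20 mm clear of the rim.
- **Puller:** it did not move when the gripper opened.
- **Other things:** in the top view, both tee handles, the clamp and the coupling show no change from the start.

**What failed or was not seen:** my final check of the puller's outline did not work, because the puller merged with the wood in the mask. That it is standing rests on the picture taken at release and a clean vertical retreat. I had used all 12 picture views by the time the knob was drawn, so the placing was checked only by numbers.

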